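Line up bench supplies by height

ROBOT

A 6-joint arm with a two-finger parallel gripper is mounted at the origin on a cart in front of the work surface, level with it; the furniture and walls round the work are solid. World frame = base frame: x ahead of the robot, y to its left, z up, the work surface at z = 0. Lengths are in m, angles in degrees, forces in N, time in s.
With the tool pointing down it reaches from about 0.35 to 1 m from the base axis. Payload 7.1 kg.
Tool frame: the origin (TCP) lies between the finger pads; the fingertips stand 14 mm ahead of it and the grasp point (between the pads) lies 5 mm behind it; z points along the fingers, y is the line along which they close (so a half turn about z gives the same grasp; the last joint's range is limited). The gripper opens to 85 mm and grips with 20 to 120 N. Pads are 22 mm wide; open, the fingers measure 114 mm over their backs; the gripper's body (76 mm by 85 mm) begins 54 mm behind the grasp point. The pads swing forward as they close: fully open they stand 13 mm farther back than shut.
Start: joints at [64.916, 24.242, 93.386, -0, 62.372, -1.089], TCP at [0.254, 0.571, 0.245] pointing down, gripper open.
Joint ranges: [-172.04, 172.04], [-51.8, 120.97], [4.93, 147.93], [-75.15, 255.16], [6.16, 154.13], [-145.62, 145.62]. Speed limits (degrees/s): [136.94, 136.94, 172.46, 180, 180, 180].

INTERFACE

Orientations are given as a 3x3 rotation matrix whose columns are the frame's x, y, z axes.
In Python, from rig import * gives the robot as it stands.
- The arm moves only by the tool move_arm, never from a script. Its argument "targets" is one flat list of numbers, 7 for each row, row after row: the shift along the tool's x, y, z in cm, then the turn, a rotation vector about the tool's x, y, z in rad, then the finger opening in cm, from 0 to 8.54. A call has 1 to 12 rows; each row shifts and turns the commanded pose from where the row before left it, along the tool's axes as they then stand; what a row does not reach is not made up. A row lasts 1/12 s, in which the tool goes at most 41.7 mm and 7.16 degrees, less where a joint would pass 70% of its speed; a pose out of reach is approached as far as the arm can. A call with a gripper value outside its range is refused whole. The fingers move at their own pace and stop on an object; the grip force is fixed at half the most. Time passes only in rows, so rows that do not move let the fingers close. It gives the time, the measured TCP pose, the force, the opening and the grip force at its end, in the units of the state.
- observe(): the state, without advancing time (a new reading comes with each control period).
- capture(name): name is "side" or "top" or "wrist"; returns the picture (420x560x3 uint8, red, green, blue); there is no depth.
- calibration(name): a dict with "fx", "fy", "cx", "cy" (pixels), "position" and "orientation" of the camera in the world; the wrist camera has in their place "T_tool_cam" (4x4, takes a point from camera to tool coordinates, whose origin is the TCP and whose axes are the flange's). Camera axes: x right, y down, z forward; pixel columns grow to the right and rows downward; lengths in m; the calibration is good to about 2 mm. A picture is of the moment at which its call begins: read the wrist's pose just before it. calibration takes no time and is no camera call.
- close_job(): hands the job in; it is judged then, once.
The state is a dict: "time": time; "q": joint angles; "joint_vel": joint speeds; "joint_efforts": joint torques, N m; "position": TCP position; "ee_rot": TCP orientation; "wrist_force": force on the tool from outside, world axes, zero at the start; "moment": the same for the moment, N m; "gripper_width": finger opening in m; "grip_force": force on a finger pad.
Only numpy, scipy, OpenCV 4.12 (cv2) and the standard library are available. Lean on these libraries where they do the work, as an engineer would, in place of code of your own. Each camera call takes 0.05 s, during which the arm holds its last target. There are 200 camera calls.

TASK

Line up the four supplies (screw jar, block battery, solder reel, flat yellow tin) in order of height on the wooden strip, each standing upright on the middle of its own cork disc: the tallest next to the tall end stop, then steadily lower towards the low end stop. Leave the capacitor can standing where it is.

Things in the scene. Friction and masses are not known exactly. Their poses are not given: they have to be found in the camera images.
- screw_jar_mid (a point): Small clear glass jar of screws with a grey lid, standing; round, 44 mm across the body (lid 39 mm), 67 mm tall: the tallest of the four supplies. This point is its centre, 33.5 mm above its underside; z is up. Loose, 0.12 kg.
- battery_9v_mid (a point): Rectangular block battery, black with an orange band and two terminals on top, standing; 18 mm thick (own x) by 27 mm wide (own y), 48 mm tall including terminals (the block alone 46): second tallest. This point is its centre line, 24 mm above its underside. Loose, turned up to about 30 degrees, its x within that of straight ahead of the robot; grasp across the 18 mm. 0.05 kg.
- solder_reel_mid (a point): Reel of solder wire with blue flanges, lying flat; round, 54 mm across, 36 mm tall: third tallest. This point is its centre, 18 mm above its underside. Loose, 0.22 kg.
- flux_tin_mid (a point): Flat round yellow tin, lying flat with its lid up; 48 mm across, 20 mm tall: the lowest. This point is its centre, 10 mm above its underside. Loose, 0.06 kg.
- tall_stop_top (a point): The tall end stop: dark wooden upright 54 mm wide, 10 mm thick and 55 mm high, fixed across one end of the wooden strip (at either end); its top is 61 mm above the sill. This point is the middle of its top; its own y runs along the strip (either way round). A low end stop of the same kind, only 16 mm high, closes the other end.
- capacitor_can_mid (a point): Bystander: aluminium capacitor can with a blue band, standing; round, 30 mm across, 62 mm tall, loose, near the supplies. This point is its centre, 31 mm above its underside. It is not one of the four and stays where it is. Fixed near by: a bench vice 95 mm high right of the strip, a telegraph key 62 mm high amid the supplies, a tall computer tower at the back right (keep the arm clear of it).
- disc_a_top (a point): One of four identical flat cork discs, 52 mm across, 3 mm thick, fixed in a row along a wooden strip (70 x 272 mm, 6 mm thick) that lies fixed on the sill; about 62 mm from disc to disc, the end discs about 36 mm from the end stops. This point is the centre of its top face, 9 mm above the sill; its own y runs along the strip. The letters say nothing of the order in the row.
- disc_b_top (a point): One of four identical flat cork discs, 52 mm across, 3 mm thick, fixed in a row along a wooden strip (70 x 272 mm, 6 mm thick) that lies fixed on the sill; about 62 mm from disc to disc, the end discs about 36 mm from the end stops. This point is the centre of its top face, 9 mm above the sill; its own y runs along the strip. The letters say nothing of the order in the row.
- disc_c_top (a point): One of four identical flat cork discs, 52 mm across, 3 mm thick, fixed in a row along a wooden strip (70 x 272 mm, 6 mm thick) that lies fixed on the sill; about 62 mm from disc to disc, the end discs about 36 mm from the end stops. This point is the centre of its top face, 9 mm above the sill; its own y runs along the strip. The letters say nothing of the order in the row.
- disc_d_top (a point): One of four identical flat cork discs, 52 mm across, 3 mm thick, fixed in a row along a wooden strip (70 x 272 mm, 6 mm thick) that lies fixed on the sill; about 62 mm from disc to disc, the end discs about 36 mm from the end stops. This point is the centre of its top face, 9 mm above the sill; its own y runs along the strip. The letters say nothing of the order in the row.
Mind the look-alikes: they are no part of the job. What is shaped like the part that bears flux_tin_mid but blue or turquoise is not meant.

How it is judged:
By the outcome, as a careful person would: the job done as asked, in the order asked, and still so for the second after the job is handed in, with the robot touching nothing.
It also fails if it takes over 120 s, if anything falls off the work surface, if the arm or the gripper's body presses on something with over 40 N, if the wrist force passes 120 N, or if a joint passes its speed limit or range.

## Working session

There is one attempt and no reset: what is moved stays moved. The work goes in short steps, Python scripts to look and compute and a tool call to move; the robot and the scene stay as the last step left them, time stands still between calls to the robot, and variables do not carry over. Pictures are saved under pics/ and viewed, at most 14 in all, crops included, and the job is handed in when it is done.

Besides the shell and the picture viewer there is one more tool, called by a JSON object that holds its "method" and its "body", one argument or row to a line. move_arm: Moves the arm, as the interface text tells. Its arguments: {"type":"object","properties":{"targets":{"type":"array","items":{"type":"number"}}},"required":["targets"]}

```bash
ls; mkdir -p pics; python3 - <<'E'
from rig import *
import cv2
s=observe(); print(s)
for n in("side","top","wrist"):
    cv2.imwrite(f"pics/{n}0.png",capture(n)[:,:,::-1]); print(n,calibration(n))
E
```

```text
pics
{'time': 0.0, 'q': array([ 6.49158765e+01,  2.42852101e+01,  9.34330418e+01,  3.98246377e-04,
        6.23718374e+01, -1.08732826e+00]), 'joint_vel': array([ 0.00506847, -0.02105826, -0.01574576, -0.02793408,  0.05997271,
        0.04152016]), 'joint_efforts': array([ 5.77663250e-04, -5.57424295e+01, -2.81733763e+01,  1.01362093e-05,
        7.65341101e-03,  3.56665566e-05]), 'position': array([0.25391229, 0.57050955, 0.24452615]), 'ee_rot': array([[-9.13566882e-01,  4.06687965e-01, -6.72174345e-04],
       [ 4.06688518e-01,  9.13565777e-01, -1.42144854e-03],
       [ 3.59894646e-05, -1.57195390e-03, -9.99998764e-01]]), 'wrist_force': array([-0.03689932,  0.52033345,  0.36673255]), 'moment': array([0.01203811, 0.06097678, 0.04475613]), 'grip_force': 0.0, 'gripper_width': 0.0854864885563905}
side {'fx': 530.0060280288274, 'fy': 530.0060280288274, 'cx': 276.08423830651026, 'cy': 210.0545129374504, 'position': array([-0.86859413, -0.44569628,  0.94823267]), 'orientation': array([[ 0.35131236, -0.46577443,  0.81217843],
       [-0.9361152 , -0.15957898,  0.31340531],
       [-0.01636957, -0.87039573, -0.49208059]])}
top {'fx': 482.38044043931853, 'fy': 482.38044043931853, 'cx': 274.15761363993266, 'cy': 213.11048799481517, 'position': array([0.42585121, 0.10361062, 1.25902464]), 'orientation': array([[ 0.02396978, -0.98902076,  0.14581967],
       [-0.99947895, -0.02055395,  0.02488696],
       [-0.02161655, -0.14634023, -0.98899811]])}
wrist {'fx': 339.9847298224145, 'fy': 339.9847298224145, 'cx': 284.1091624254521, 'cy': 215.60009779692012, 'T_tool_cam': array([[-1.18157088e-03, -9.62500226e-01, -2.71278307e-01,
         6.87796934e-02],
       [ 9.99999181e-01, -1.00402247e-03, -7.93274114e-04,
         5.86433083e-04],
       [ 4.91156998e-04, -2.71279022e-01,  9.62500624e-01,
        -1.27790547e-01],
       [ 0.00000000e+00,  0.00000000e+00,  0.00000000e+00,
         1.00000000e+00]])}
```

View pics/top0.png

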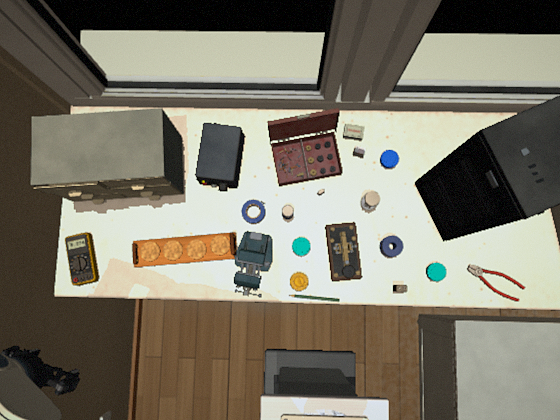

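View pics/side0.png

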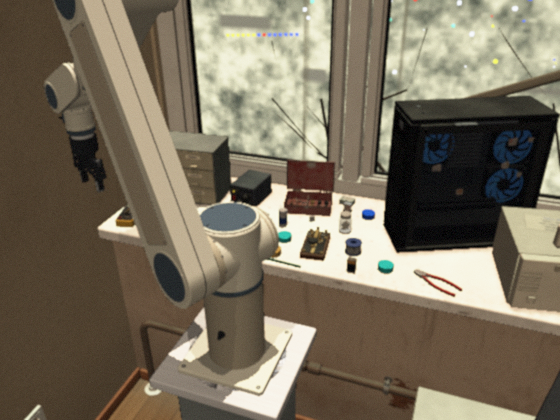

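The top view shows the strip with 4 cork discs (135–235, 250), the yellow tin (300,282), a cylinder at (371,201), the reel (391,246), the battery (400,288) and a can at (288,212). A close crop comes next.

```bash
python3 - <<'E'
import cv2
a=cv2.imread("pics/top0.png")
cv2.imwrite("pics/c1.png",cv2.resize(a[115:305,235:455],None,fx=3.6,fy=3.1,interpolation=cv2.INTER_CUBIC))
cv2.imwrite("pics/c2.png",cv2.resize(a[215:300,60:290],None,fx=3.4,fy=3.4,interpolation=cv2.INTER_CUBIC))
E
```

```text
(no output)
```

View pics/c1.png

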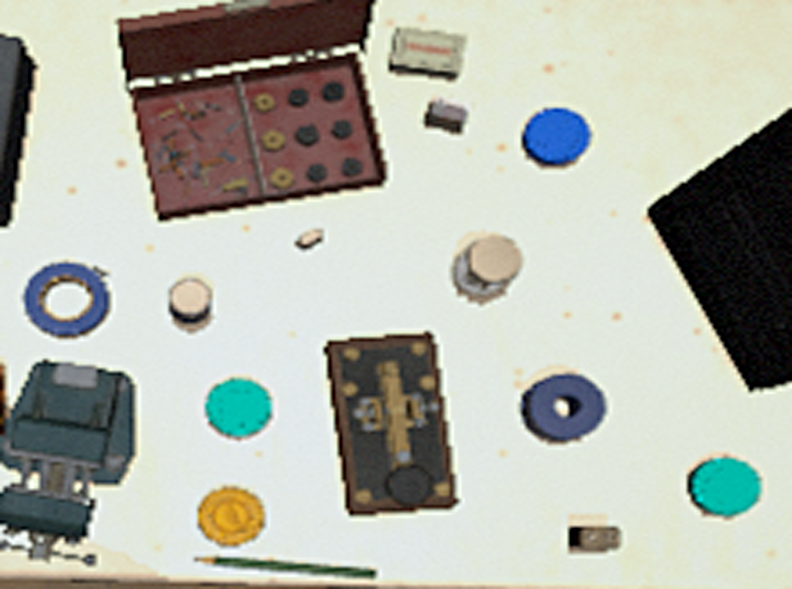

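View pics/c2.png

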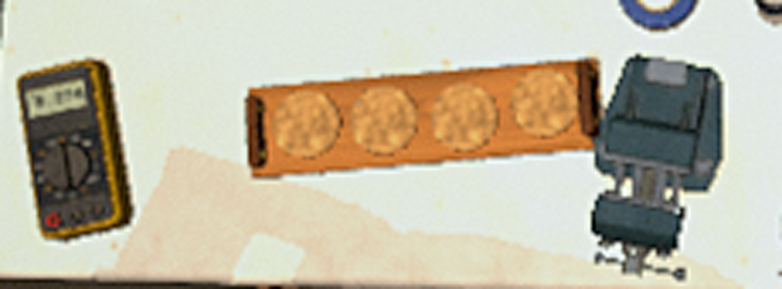

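Look-alikes, in top-view pixels:
- **Tin:** the yellow one (300,282) is right. The turquoise ones (301,246) and (436,272) and the blue one (390,158) are not.
- **Reel:** the navy one with a small bore (391,246) is right. The blue tape roll (254,211) is not.
- **Battery:** (400,288) is right. The small box (359,152) and the cream box (353,131) are not.
- **Jar:** (371,200), with a glass body and lid, is right. The can (288,212) is the capacitor.

Next I get rough positions and decide where to look from.

```bash
cat > h.py <<'E'
from rig import *
import numpy as np, cv2
def cam(n,s=None):
    c=calibration(n)
    K=np.array([[c["fx"],0,c["cx"]],[0,c["fy"],c["cy"]],[0,0,1.]])
    if n=="wrist":
        s=s or observe(); T=c["T_tool_cam"]; R=np.array(s["ee_rot"])
        return K,np.array(s["position"])+R@T[:3,3],R@T[:3,:3]
    return K,np.array(c["position"]),np.array(c["orientation"])
def ray(C,p):
    K,o,R=C; d=R@np.linalg.inv(K)@np.array([p[0],p[1],1.]); return o,d
def onz(C,p,z):
    o,d=ray(C,p); return o+d*(z-o[2])/d[2]
def tri(Ca,pa,Cb,pb):
    o1,d1=ray(Ca,pa);o2,d2=ray(Cb,pb)
    t=np.linalg.lstsq(np.c_[d1,-d2],o2-o1,rcond=None)[0]
    a,b=o1+t[0]*d1,o2+t[1]*d2; return (a+b)/2,np.linalg.norm(a-b)
def proj(C,X):
    K,o,R=C; v=K@(R.T@(np.asarray(X)-o)); return v[:2]/v[2]
def go(pos,yaw):
    """print shift in present tool axes (cm) and turn about tool z (deg, rad) so tool y points at yaw (deg, world)"""
    s=observe(); R=s["ee_rot"]; d=R.T@(np.array(pos)-s["position"])*100
    cur=np.degrees(np.arctan2(R[1,1],R[0,1])); t=(cur-yaw+90)%180-90
    print("shift cm",d.round(2),"turn about tool z deg",t.round(1),"rad",np.radians(t).round(3),"q",s["q"].round(0),"tilt",R[:,2].round(4),"t",round(s["time"],1))
    q=np.radians(t);print(" shift in axes after turn",(np.array([[np.cos(q),np.sin(q),0],[-np.sin(q),np.cos(q),0],[0,0,1]])@d).round(2))
def snap(f):
    s=observe(); im=capture("wrist"); cv2.imwrite(f,im[:,:,::-1]); np.savez(f+".npz",position=s["position"],ee_rot=s["ee_rot"]); return im,cam("wrist",s)
def load(f):
    z=np.load(f+".npz"); return cv2.imread(f)[:,:,::-1],cam("wrist",{k:z[k] for k in z})
E
python3 - <<'E'
from h import *
C=cam("top")
for n,p,z in[("tin",(300,282),.02),("reel",(391,246),.036),("bat",(398,288),.048),("jar",(372,198),.067),("cap",(288,209),.062),("stripL",(135,252),.006),("stripR",(234,243),.006),("vice",(255,255),.09),("key",(343,251),.05),("discs1",(150,250),.009),("d4",(220.5,245.5),.009)]: print(n,onz(C,p,z).round(3))
go((0.35,0.33,0.28),90); go((.35,-.1,.28),90)
E
```

```text
tin [0.433 0.065 0.02 ]
reel [ 0.528 -0.163  0.036]
bat [ 0.424 -0.176  0.048]
jar [ 0.645 -0.11   0.067]
cap [0.613 0.099 0.062]
stripL [0.5   0.496 0.006]
stripR [0.53  0.238 0.006]
vice [0.495 0.177 0.09 ]
key [ 0.512 -0.04   0.05 ]
discs1 [0.506 0.456 0.009]
d4 [0.522 0.273 0.009]
shift cm [-18.56 -18.08  -3.51] turn about tool z deg -24.0 rad -0.419 q [65. 24. 93. -0. 62. -1.] tilt [-5.0e-04 -1.1e-03 -1.0e+00] t 0.1
 shift in axes after turn [ -9.6  -24.07  -3.51]
shift cm [-36.04 -57.37  -3.46] turn about tool z deg -24.0 rad -0.419 q [65. 24. 93. -0. 62. -1.] tilt [-5.0e-04 -1.1e-03 -1.0e+00] t 0.1
 shift in axes after turn [ -9.6  -67.07  -3.46]
```

{"method": "move_arm", "body": {
  "targets": [-2.3,-2.3,-0.5,0,0,0,8.54,-2.3,-2.3,-0.5,0,0,0,8.54,-2.3,-2.3,-0.5,0,0,0,8.54,-2.3,-2.3,-0.5,0,0,0,8.54,-2.3,-2.3,-0.5,0,0,0,8.54,-2.3,-2.3,-0.5,0,0,0,8.54,-2.3,-2.3,-0.5,0,0,0,8.54,-2.4,-2.0,0,0,0,0,8.54,0,0,0,0,0,-0.105,8.54,0,0,0,0,0,-0.105,8.54,0,0,0,0,0,-0.105,8.54,0,0,0,0,0,-0.104,8.54]
}}

```text
time: 1.15
position: [0.3496, 0.33, 0.2803]
ee_rot: [[-1.0, -0.005, -0.0], [-0.005, 1.0, -0.0], [0.0, -0.0, -1.0]]
wrist_force: [0.2, -0.6, -0.3]
gripper_width: 0.0854
grip_force: 0.0
```

```bash
python3 - <<'E'
from h import *
im,C=snap("pics/w1.png"); s=observe(); print(s["position"],s["q"],s["time"])
E
```

```text
[0.34956695 0.33007565 0.28022637] [ 4.19395696e+01  9.44777133e+00  1.09222171e+02 -1.13697857e-03
  6.13440963e+01 -4.86801139e+01] 1.2
```

View pics/w1.png

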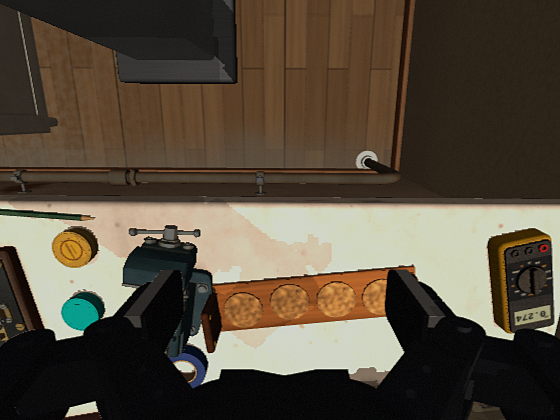

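The vice is at (165,280), the tall dark stop at (210,325) beside it, and discs at (243,307), (289,302), (336,298) and (378,294). I move forward to clear the fingers and take two views.

{"method": "move_arm", "body": {
  "targets": [-3,1.5,0,0,0,0,8.54,-3,1.5,0,0,0,0,8.54,-4,1,0,0,0,0,8.54,0,0,0,0,0,0,8.54]
}}

```text
time: 1.53
position: [0.4551, 0.3724, 0.2802]
ee_rot: [[-1.0, 0.003, 0.004], [0.003, 1.0, 0.002], [-0.004, 0.002, -1.0]]
wrist_force: [-0.1, -0.1, 0.6]
gripper_width: 0.085
grip_force: 0.0
```

```bash
python3 - <<'E'
from h import *
im,C=snap("pics/w2.png"); s=observe(); print(s["position"],s["time"])
E
```

```text
[0.4522423  0.37120107 0.27966875] 1.5833
```

{"method": "move_arm", "body": {
  "targets": [0,-3,0,0,0,0,8.54,0,-3,0,0,0,0,8.54,0,-3,0,0,0,0,8.54,0,0,0,0,0,0,8.54]
}}

```text
time: 1.92
position: [0.4477, 0.2762, 0.2797]
ee_rot: [[-1.0, 0.003, -0.003], [0.003, 1.0, -0.003], [0.003, -0.003, -1.0]]
wrist_force: [-0.2, -0.9, 0.1]
gripper_width: 0.0852
grip_force: 0.0
```

```bash
python3 - <<'E'
from h import *
im,C=snap("pics/w3.png"); s=observe(); print(s["position"],s["time"])
a=cv2.imread("pics/w2.png")
for f in("w2","w3"):
    a=cv2.imread(f"pics/{f}.png"); h=cv2.cvtColor(a,cv2.COLOR_BGR2HSV); p=(240,235)
    print(h[225:280:10,200:480:20].tolist()[2])
cv2.imwrite("pics/v23.png",np.hstack([cv2.resize(cv2.imread(f"pics/{f}.png")[150:350,80:480],(400,200)) for f in("w2","w3")]))
E
```

```text
[0.44836477 0.27814194 0.28008213] 1.9667
[[14, 175, 124], [14, 174, 120], [10, 194, 121], [13, 198, 99], [12, 195, 94], [12, 205, 92], [18, 67, 144], [45, 14, 177], [39, 20, 177], [41, 20, 177], [38, 23, 176], [35, 32, 178], [35, 25, 175], [35, 32, 176]]
[[92, 71, 47], [90, 65, 47], [93, 62, 49], [11, 203, 74], [14, 179, 111], [14, 176, 133], [14, 172, 117], [14, 177, 137], [12, 197, 128], [14, 172, 138], [12, 202, 125], [12, 198, 125], [12, 207, 118], [14, 139, 114]]
```

View pics/v23.png

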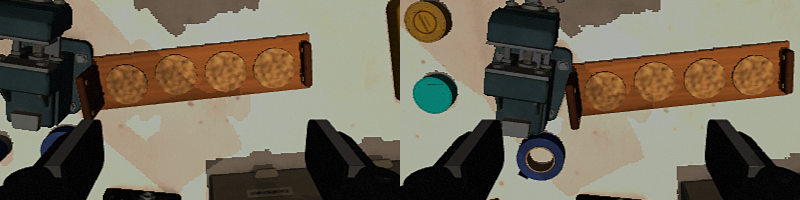

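The tall stop is on the vice side (y≈0.23); the low stop is at the far left end (385,215 in w2). Next I segment the discs in both views.

```bash
python3 - <<'E'
from h import *
r={}
for f in("w2","w3"):
    im,C=load(f"pics/{f}.png"); h=cv2.cvtColor(cv2.GaussianBlur(im,(5,5),0),cv2.COLOR_RGB2HSV)
    m=cv2.inRange(h,(13,100,95),(22,192,255)); m[:170]=0;m[300:]=0
    m=cv2.morphologyEx(m,cv2.MORPH_CLOSE,np.ones((3,3)));m=cv2.morphologyEx(m,cv2.MORPH_OPEN,cv2.getStructuringElement(2,(13,13)))
    L=[]
    for c in cv2.findContours(m,0,1)[0]:
        if 700<cv2.contourArea(c)<3500:
            e=cv2.fitEllipse(c); L.append(e); 
    L.sort(key=lambda e:e[0][0]); r[f]=(C,L)
    for e in L: print(f,np.round(e[0]+e[1],1),onz(C,e[0],.009).round(4))
if len(r["w2"][1])==len(r["w3"][1]):
    for a,b in zip(r["w2"][1],r["w3"][1]): print(tri(r["w2"][0],a[0],r["w3"][0],b[0]))
E
```

```text
w2 [206.2 234.5  38.8  42.1] [0.5239 0.2764 0.009 ]
w2 [255.5 224.1  39.9  41.8] [0.5108 0.3378 0.009 ]
w2 [305.3 221.1  40.2  42.1] [0.5071 0.399  0.009 ]
w2 [354.  218.2  40.6  43.1] [0.5038 0.4585 0.009 ]
w3 [284.7 241.3  40.3  40.8] [0.5239 0.2761 0.009 ]
w3 [334.5 231.3  39.5  42. ] [0.511  0.3375 0.009 ]
w3 [384.3 228.3  39.2  42.9] [0.5073 0.3985 0.009 ]
w3 [433.4 225.4  39.2  43.8] [0.5038 0.4583 0.009 ]
(array([0.52420353, 0.27613106, 0.00807755]), np.float64(3.358170532317348e-05))
(array([0.51129313, 0.33768897, 0.00773823]), np.float64(0.00016784051023768272))
(array([0.50786163, 0.39912049, 0.00700007]), np.float64(0.0002013262792703861))
(array([0.50403706, 0.45866298, 0.00826377]), np.float64(4.964779715023381e-05))
```

{"method": "move_arm", "body": {
  "targets": [0,-3.7,0,0,0,0,8.54,0,-3.7,0,0,0,0,8.54,0,-3.7,0,0,0,0,8.54,0,-3.7,0,0,0,0,8.54,0,-3.7,0,0,0,0,8.54,0,-3.7,0,0,0,0,8.54,0,-3.7,0,0,0,0,8.54,0,-3.5,0,0,0,0,8.54,0,-2,0,0,0,0,8.54,0,0,0,0,0,0,8.54,0,0,0,0,0,0,8.54]
}}

```text
time: 2.88
position: [0.4495, -0.0338, 0.2804]
ee_rot: [[-1.0, 0.003, 0.0], [0.003, 1.0, 0.0], [-0.0, 0.0, -1.0]]
wrist_force: [0.4, -0.4, 0.3]
gripper_width: 0.0856
grip_force: 0.0
```

```bash
python3 - <<'E'
from h import *
im,C=snap("pics/w4.png"); s=observe(); print(s["position"],s["time"])
E
```

```text
[ 0.44958218 -0.03311532  0.28033788] 2.9333
```

{"method": "move_arm", "body": {
  "targets": [-2,-3.5,0,0,0,0,8.54,-2,-3.5,0,0,0,0,8.54,0,-3,0,0,0,0,8.54,0,0,0,0,0,0,8.54,0,0,0,0,0,0,8.54]
}}

```text
time: 3.35
position: [0.4899, -0.1332, 0.28]
ee_rot: [[-1.0, 0.001, -0.001], [0.001, 1.0, 0.001], [0.001, 0.001, -1.0]]
wrist_force: [0.3, -0.1, -0.2]
gripper_width: 0.0852
grip_force: 0.0
```

```bash
python3 - <<'E'
from h import *
im,C=snap("pics/w5.png"); s=observe(); print(s["position"],s["time"])
a=[cv2.imread(f"pics/{f}.png")[60:400,80:480] for f in("w4","w5")]
cv2.imwrite("pics/v45.png",np.hstack(a))
E
```

```text
[ 0.48959263 -0.13244907  0.27997306] 3.4
```

View pics/v45.png

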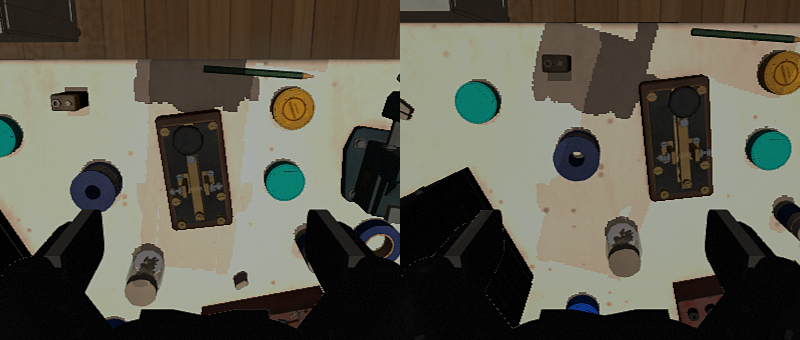

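Seen in w5 (w4): battery (236,123) ((150,161)), reel (256,217) ((172,252)), jar lid (304,322) ((221,352)), yellow tin (461,132) ((373,168)). I enlarge these to measure them.

```bash
python3 - <<'E'
from h import *
i4,_=load("pics/w4.png"); i5,_=load("pics/w5.png")
z=lambda im,x,y:cv2.resize(im[y-25:y+25,x-32:x+32],(266,208),interpolation=cv2.INTER_NEAREST)
a=np.vstack([np.hstack([z(i4,150,161),z(i4,172,252),z(i4,221,345)]),np.hstack([z(i5,236,123),z(i5,256,215),z(i5,304,315)])])
a=np.clip(a.astype(float)*1.5,0,255).astype(np.uint8)
cv2.imwrite("pics/z1.png",a[:,:,::-1])
for n,im,x,y in(("r4",i4,172,252),("r5",i5,256,215),("j4",i4,221,345),("j5",i5,304,315),("b5",i5,236,123)):
    print(n,cv2.cvtColor(im,cv2.COLOR_RGB2HSV)[y-24:y+24:6,x].tolist())
E
```

```text
r4 [[20, 64, 36], [113, 118, 69], [115, 92, 69], [110, 255, 6], [111, 128, 14], [124, 179, 10], [118, 97, 71], [12, 43, 30]]
r5 [[120, 104, 22], [116, 97, 58], [116, 96, 56], [116, 95, 59], [17, 66, 70], [120, 137, 13], [113, 130, 57], [113, 109, 54]]
j4 [[8, 10, 107], [20, 55, 42], [20, 62, 37], [16, 66, 58], [18, 73, 101], [17, 69, 119], [16, 72, 121], [15, 73, 122]]
j5 [[5, 19, 81], [12, 83, 40], [15, 42, 36], [16, 76, 107], [17, 73, 98], [16, 74, 96], [18, 72, 95], [17, 72, 95]]
b5 [[13, 72, 96], [14, 72, 95], [14, 73, 94], [15, 77, 33], [19, 83, 34], [18, 101, 38], [14, 71, 68], [14, 71, 100]]
```

View pics/z1.png

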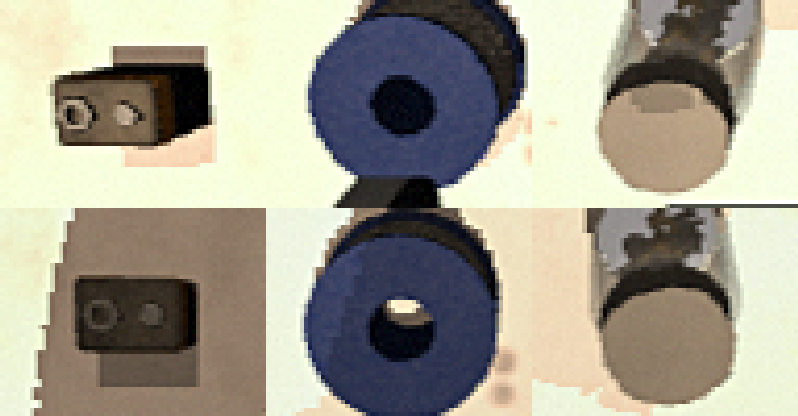

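```bash
python3 - <<'E'
from h import *
i4,C4=load("pics/w4.png"); i5,C5=load("pics/w5.png")
def seg(im,lo,hi,box):
    h=cv2.cvtColor(im,cv2.COLOR_RGB2HSV); m=cv2.inRange(h,lo,hi); k=np.zeros_like(m); x,y,w=box; k[y-w:y+w,x-w:x+w]=255
    c=max(cv2.findContours(m&k,0,1)[0],key=cv2.contourArea); c=cv2.convexHull(c); return cv2.fitEllipse(c)
t4=seg(i4,(12,150,80),(28,255,255),(373,168,30)); t5=seg(i5,(12,150,60),(28,255,255),(461,132,30))
j4=seg(i4,(8,40,85),(22,110,140),(221,352,18)); j5=seg(i5,(8,40,80),(22,110,140),(304,323,18))
r5=seg(i5,(108,70,40),(122,140,110),(257,219,26))
print("tin",t4,t5); print("jar",j4,j5); print("reel5",r5)
for n,a,b in(("tin",t4[0],t5[0]),("jar",(220.7,352.5),(304.6,322.9)),("reel",(173.2,251),(256.5,219.3)),("bat",(143.5,162.7),(235.7,123.5)),("batT1",(118+76/4.16,136+114/4.16),(204+100/4.16,98+107/4.16)),("batT2",(118+129/4.16,136+114/4.16),(204+153/4.16,98+107/4.16))):
    print(n,tri(C4,a,C5,b))
for n,a,b,z in(("tin",t4[0],t5[0],.02),("jar",(220.7,352.5),(304.6,322.9),.067),("reel",(173.2,251),(256.5,219.3),.036),("bat",(143.5,162.7),(235.7,123.5),.046)):
    print(n,onz(C4,a,z).round(4),onz(C5,b,z).round(4))
e=lambda x,y:onz(C4,(118+x/4.16,136+y/4.16),.046)
u=e(157,82)-e(58,75);v=e(155,146)-e(60,142);print(np.degrees(np.arctan2(u[0],u[1])),np.degrees(np.arctan2(v[0],v[1])),np.linalg.norm(u))
e=lambda x,y:onz(C5,(204+x/4.16,98+y/4.16),.046)
u=e(190,280-208)-e(80,278-208);v=e(185,353-208)-e(78,348-208);print(np.degrees(np.arctan2(u[0],u[1])),np.degrees(np.arctan2(v[0],v[1])),np.linalg.norm(u))
E
```

```text
tin ((373.2670593261719, 168.37582397460938), (39.59486770629883, 42.67050552368164), 43.04456329345703) ((464.91766357421875, 132.54632568359375), (39.68437957763672, 46.081241607666016), 41.272518157958984)
jar ((220.14715576171875, 352.4349670410156), (26.294998168945312, 31.449914932250977), 96.53618621826172) ((301.7971496582031, 319.8127746582031), (30.404573440551758, 39.146202087402344), 130.5615692138672)
reel5 ((255.84701538085938, 218.17279052734375), (43.974342346191406, 45.76194763183594), 102.02237701416016)
tin (array([0.43522635, 0.0691655 , 0.01733923]), np.float64(0.00020247960265517447))
jar (array([ 0.64674675, -0.10948536,  0.06363784]), np.float64(0.00015663184460165726))
reel (array([ 0.53073244, -0.16489093,  0.03196257]), np.float64(0.001447038381673568))
bat (array([ 0.42449888, -0.18254679,  0.04532464]), np.float64(0.0005704066614487136))
batT1 (array([ 0.42493936, -0.19030032,  0.04559899]), np.float64(5.176220877102731e-05))
batT2 (array([ 0.42506634, -0.17732101,  0.04429926]), np.float64(0.00013419402565094848))
tin [0.4348 0.0684 0.02  ] [0.4352 0.0678 0.02  ]
jar [ 0.6441 -0.1088  0.067 ] [ 0.6446 -0.1097  0.067 ]
reel [ 0.5284 -0.1637  0.036 ] [ 0.5303 -0.1643  0.036 ]
bat [ 0.4242 -0.1824  0.046 ] [ 0.4248 -0.1823  0.046 ]
4.264756875141846 2.6586555296150047 0.024942762510184457
1.1234301428185351 2.7286528539814245 0.026972942945139803
```

{"method": "move_arm", "body": {
  "targets": [0,0,1.2,0,0,0.12,8.54,0,0,1.2,0,0,0.12,8.54,0,0,1.2,0,0,0.12,8.54,0,0,1.2,0,0,0.12,8.54,0,0,1.2,0,0,0.12,8.54,0,0,1.2,0,0,0.12,8.54,0,0,1.2,0,0,0.12,8.54,0,0,1.2,0,0,0.12,8.54,0,0,1.2,0,0,0.12,8.54,0,0,1.2,0,0,0.12,8.54,0,0,1.2,0,0,0.12,8.54,0,0,0,0,0,0.12,8.54]
}}

```text
time: 4.4
position: [0.4882, -0.131, 0.1464]
ee_rot: [[-0.127, 0.992, -0.004], [0.992, 0.127, 0.001], [0.002, -0.003, -1.0]]
wrist_force: [0.0, -0.5, -0.1]
gripper_width: 0.0851
grip_force: 0.0
```

```bash
python3 - <<'E'
from h import *
go((.5295,-.164,.02),0)
C=load("pics/w4.png")[1]
print("pencil tip",onz(C,(393,138),.004),"pencil mid",onz(C,(340,132),.004))
E
```

```text
shift cm [-3.82  3.72 12.62] turn about tool z deg 7.3 rad 0.127 q [-16.  23. 112.   0.  45. -24.] tilt [-0.0035  0.0014 -1.    ] t 4.4
 shift in axes after turn [-3.32  4.17 12.62]
pencil tip [0.40133906 0.09300962 0.004     ] pencil mid [0.39432066 0.03122179 0.004     ]
```

{"method": "move_arm", "body": {
  "targets": [0,0,0,0,0,0.12,8.54,-1.65,2.1,0,0,0,0,8.54,-1.65,2.05,0,0,0,0,8.54,0,0,2.5,0,0,0,8.54,0,0,2.5,0,0,0,8.54,0,0,2.5,0,0,0,8.54,0,0,2.5,0,0,0,8.54,0,0,1.6,0,0,0,8.54,0,0,1.0,0,0,0,8.54,0,0,0,0,0,0,8.54,0,0,0,0,0,0,8.54]
}}

```text
time: 5.32
position: [0.5316, -0.165, 0.0225]
ee_rot: [[-0.012, 1.0, -0.0], [1.0, 0.012, 0.0], [0.0, -0.0, -1.0]]
wrist_force: [0.5, 0.0, 1.1]
gripper_width: 0.0854
grip_force: 0.0
```

```bash
python3 - <<'E'
from h import *
go((.5295,-.164,.02),0)
E
```

```text
shift cm [ 0.1  -0.21  0.25] turn about tool z deg 0.7 rad 0.012 q [-18.  38. 108.   0.  34. -19.] tilt [-5.e-04  3.e-04 -1.e+00] t 5.3
 shift in axes after turn [ 0.1  -0.21  0.25]
```

{"method": "move_arm", "body": {
  "targets": [0,0,0,0,0,0,4.5,0,0,0,0,0,0,4.5,0,0,0,0,0,0,4.5,0,0,0,0,0,0,4.5,0,0,0,0,0,0,4.5,0,0,0,0,0,0,4.5]
}}

```text
time: 5.82
position: [0.5322, -0.1662, 0.0239]
ee_rot: [[-0.011, 1.0, 0.002], [1.0, 0.011, -0.0], [-0.0, 0.002, -1.0]]
wrist_force: [-1.1, 1.1, 7.9]
gripper_width: 0.0522
grip_force: 61.7
```

{"method": "move_arm", "body": {
  "targets": [0,0,-2,0,0,0,4.5,0,0,-4,0,0,0,4.5,0,0,-4,0,0,0,4.5,0,0,-4,0,0,0,4.5,0,0,-3,0,0,0,4.5,2,0,0,0,0,0,4.5,3.5,0,0,0,0,0,4.5,3.5,0,0,0,0,0,4.5,3.5,0,0,0,0,0,4.5,3.5,0,0,0,0,0,4.5,3.5,0,0,0,0,0,4.5,3.5,0,0,0,0,0,4.5]
}}

```text
time: 6.82
position: [0.5285, 0.0654, 0.193]
ee_rot: [[-0.01, 1.0, 0.001], [1.0, 0.01, 0.0], [0.0, 0.001, -1.0]]
wrist_force: [0.7, -0.4, -2.2]
gripper_width: 0.0521
grip_force: 63.9
```

{"method": "move_arm", "body": {
  "targets": [3.5,0,0,0,0,0,4.5,3.5,0,0,0,0,0,4.5,3.5,0,0,0,0,0,4.5,3.5,0,0,0,0,0,4.5,3.5,0,0,0,0,0,4.5,3.5,0,0,0,0,0,4.5,3.5,0,0,0,0,0,4.5,3.5,0,0,0,0,0,4.5,3,0,0,0,0,0,4.5,2,0,0,0,0,0,4.5,0,0,0,0,0,0,4.5,0,0,0,0,0,0,4.5]
}}

```text
time: 7.82
position: [0.5248, 0.3946, 0.1924]
ee_rot: [[-0.013, 1.0, 0.0], [1.0, 0.013, -0.0], [-0.0, 0.0, -1.0]]
wrist_force: [0.5, -1.1, -2.6]
gripper_width: 0.0526
grip_force: 63.9
```

```bash
python3 - <<'E'
from h import *
go((.5078,.3975,.034),0)
im,C=snap("pics/w6.png")
E
```

```text
shift cm [ 0.32 -1.7  15.84] turn about tool z deg 0.7 rad 0.013 q [36. 30. 91. -0. 58. 35.] tilt [ 1.e-04 -1.e-04 -1.e+00] t 7.8
 shift in axes after turn [ 0.29 -1.7  15.84]
```

View pics/w6.png

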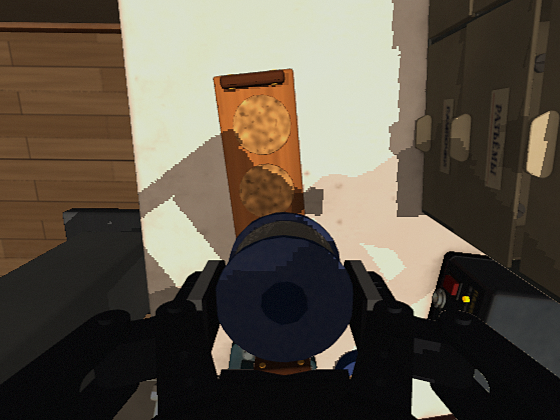

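The reel is held level, with the hub of its top flange at (284,301). I measure its offset from the TCP.

```bash
python3 - <<'E'
from h import *
im,C=load("pics/w6.png"); s=observe()
for p in((284,301),(284.5,299)): print(onz(C,p,s["position"][2]+.0121)-s["position"])
go((.5078,.399,.034),0)
E
```

```text
[-6.19880502e-05  3.85320179e-03  1.21000000e-02]
[0.00011839 0.00470607 0.0121    ]
shift cm [ 0.58 -1.69 15.83] turn about tool z deg 0.7 rad 0.012 q [36. 30. 91. -0. 58. 35.] tilt [-4.e-04 -6.e-04 -1.e+00] t 7.9
 shift in axes after turn [ 0.56 -1.7  15.83]
```

{"method": "move_arm", "body": {
  "targets": [0.2,-1.7,1,0,0,0,4.5,0,0,3.5,0,0,0,4.5,0,0,3.5,0,0,0,4.5,0,0,3.5,0,0,0,4.5,0,0,2,0,0,0,4.5,0,0,1,0,0,0,4.5,0,0,0,0,0,0,4.5,0,0,0,0,0,0,4.5]
}}

```text
time: 8.53
position: [0.5089, 0.3951, 0.0479]
ee_rot: [[-0.01, 1.0, 0.0], [1.0, 0.01, 0.0], [0.0, 0.0, -1.0]]
wrist_force: [-0.8, 1.4, -1.7]
gripper_width: 0.0524
grip_force: 63.9
```

```bash
python3 - <<'E'
from h import *
go((.5078,.3955,.033),0)
E
```

```text
shift cm [ 0.04 -0.11  1.49] turn about tool z deg 0.6 rad 0.01 q [37. 41. 96. -0. 44. 36.] tilt [ 1.e-04  0.e+00 -1.e+00] t 8.5
 shift in axes after turn [ 0.04 -0.11  1.49]
```

{"method": "move_arm", "body": {
  "targets": [0,-0.1,0.7,0,0,0,4.5,0,0,0.4,0,0,0,4.5,0,0,0.2,0,0,0,4.5,0,0,0.1,0,0,0,4.5,0,0,0,0,0,0,4.5,0,0,0,0,0,0,4.5]
}}

```text
time: 9.03
position: [0.5074, 0.3958, 0.0336]
ee_rot: [[-0.011, 1.0, 0.0], [1.0, 0.011, 0.0], [0.0, 0.0, -1.0]]
wrist_force: [0.9, 0.5, -1.5]
gripper_width: 0.0524
grip_force: 63.9
```

{"method": "move_arm", "body": {
  "targets": [0,0,0.1,0,0,0,4.5,0,0,0,0,0,0,4.5]
}}

```text
time: 9.2
position: [0.5076, 0.3959, 0.033]
ee_rot: [[-0.011, 1.0, 0.001], [1.0, 0.011, 0.0], [0.0, 0.001, -1.0]]
wrist_force: [-1.0, -0.9, 2.8]
gripper_width: 0.0525
grip_force: 64.4
```

{"method": "move_arm", "body": {
  "targets": [0,0,0,0,0,0,8.0,0,0,0,0,0,0,8.0,0,0,0,0,0,0,8.0,0,0,0,0,0,0,8.0,0,0,-2,0,0,0,8.0,0,0,-4,0,0,0,8.0,0,0,-4,0,0,0,8.0,0,0,-4,0,0,0,8.0,0,0,-4,0,0,0,8.54,-4,0,0,0,0,0,8.54,-4,0,0,0,0,0,8.54,0,0,0,0,0,0,8.54]
}}

```text
time: 10.2
position: [0.5075, 0.3106, 0.213]
ee_rot: [[-0.009, 1.0, -0.001], [1.0, 0.009, -0.002], [-0.002, -0.001, -1.0]]
wrist_force: [-1.2, 0.9, -0.1]
gripper_width: 0.0855
grip_force: 0.0
```

```bash
python3 - <<'E'
from h import *
im,C=snap("pics/w7.png"); print(proj(C,(.5078,.399,.045)))
h=cv2.cvtColor(im,cv2.COLOR_RGB2HSV); m=cv2.inRange(h,(105,60,30),(125,170,140))
for c in cv2.findContours(m,0,1)[0]:
    if cv2.contourArea(c)>600: e=cv2.fitEllipse(cv2.convexHull(c)); print(np.round(e[0]+e[1],1),cv2.boundingRect(c),onz(C,e[0],.045).round(4))
go((.4,.1,.28),0)
E
```

```text
[285.32080671  94.93648384]
[381.9 302.2  49.8  56.3] (354, 277, 37, 51) [0.6036 0.209  0.045 ]
[285.1  96.5  64.   67.6] (253, 63, 64, 68) [0.5077 0.3978 0.045 ]
shift cm [-21.19 -10.97  -6.7 ] turn about tool z deg 0.5 rad 0.008 q [30. 24. 99. -0. 57. 30.] tilt [-3.e-04 -7.e-04 -1.e+00] t 10.2
 shift in axes after turn [-21.28 -10.79  -6.7 ]
```

The reel sits within about 1 mm of its disc centre. Next is the jar.

{"method": "move_arm", "body": {
  "targets": [-3,1.1,0,0,0,0,8.54,-3.5,1.1,0,0,0,0,8.54,-3.5,1.1,0,0,0,0,8.54,-3.5,1.1,0,0,0,0,8.54,-3.5,1.1,0,0,0,0,8.54,-3.5,1.1,0,0,0,0,8.54,-3.5,1.1,0,0,0,0,8.54,-3.5,1.1,0,0,0,0,8.54,-3.5,1.1,0,0,0,0,8.54,-3.5,1.1,0,0,0,0,8.54,-3.5,1.1,0,0,0,0,8.54,-2.5,1.1,0,0,0,0,8.54]
}}

```text
time: 11.25
position: [0.6454, -0.0903, 0.2121]
ee_rot: [[-0.01, 1.0, 0.0], [1.0, 0.01, -0.0], [-0.0, 0.0, -1.0]]
wrist_force: [0.5, 0.1, 0.1]
gripper_width: 0.0853
grip_force: 0.0
```

{"method": "move_arm", "body": {
  "targets": [-1.3,0.2,2,0,0,0,8.54,0,0,2,0,0,0,8.54,0,0,2,0,0,0,8.54,0,0,0,0,0,0,8.54,0,0,0,0,0,0,8.54]
}}

```text
time: 11.67
position: [0.6463, -0.1003, 0.1511]
ee_rot: [[-0.011, 1.0, -0.003], [1.0, 0.011, 0.001], [0.001, -0.003, -1.0]]
wrist_force: [-0.3, 0.0, 0.5]
gripper_width: 0.0853
grip_force: 0.0
```

```bash
python3 - <<'E'
from h import *
im,C=snap("pics/w8.png"); go((.6445,-.1095,.04),0); print(proj(C,(.6445,-.1095,.067)))
E
```

```text
shift cm [-0.91 -0.28 11.25] turn about tool z deg 0.7 rad 0.011 q [-10.  33.  93.   0.  54. -11.] tilt [-2.e-04  1.e-04 -1.e+00] t 11.7
 shift in axes after turn [-0.91 -0.27 11.25]
[281.50830436 242.68989169]
```

View pics/w8.png

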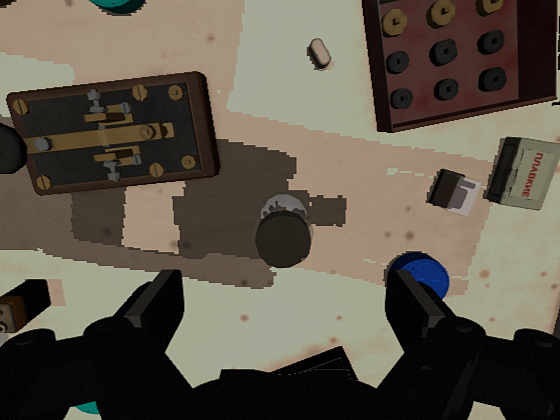

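The jar's lid is at (282,240), between the open fingers and about 2 mm left of the prediction. I descend and close on it.

{"method": "move_arm", "body": {
  "targets": [-0.75,-0.2,2,0,0,0,8.54,0,0,2.5,0,0,0,8.54,0,0,2.5,0,0,0,8.54,0,0,2.5,0,0,0,8.54,0,0,1.5,0,0,0,8.54,0,0,0.4,0,0,0,8.54,0,0,0,0,0,0,8.54,0,0,0,0,0,0,8.54]
}}

```text
time: 12.38
position: [0.646, -0.1084, 0.0397]
ee_rot: [[-0.011, 1.0, 0.002], [1.0, 0.011, -0.0], [-0.0, 0.002, -1.0]]
wrist_force: [-0.1, 0.6, 0.4]
gripper_width: 0.0857
grip_force: 0.0
```

{"method": "move_arm", "body": {
  "targets": [0,0,0,0,0,0,3.5,0,0,0,0,0,0,3.5,0,0,0,0,0,0,3.5,0,0,0,0,0,0,3.5,0,0,0,0,0,0,3.5,0,0,0,0,0,0,3.5,0,0,0,0,0,0,3.5]
}}

```text
time: 12.97
position: [0.6456, -0.1085, 0.0396]
ee_rot: [[-0.011, 1.0, 0.002], [1.0, 0.011, -0.0], [-0.0, 0.002, -1.0]]
wrist_force: [-1.4, -0.3, 6.2]
gripper_width: 0.043
grip_force: 60.6
```

{"method": "move_arm", "body": {
  "targets": [0,0,-2,0,0,0,3.5,0,0,-4,0,0,0,3.5,0,0,-4,0,0,0,3.5,0,0,-4,0,0,0,3.5,0,0,-3,0,0,0,3.5,2,-0.6,0,0,0,0,3.5,3.5,-1.2,0,0,0,0,3.5,3.5,-1.2,0,0,0,0,3.5,3.5,-1.2,0,0,0,0,3.5,3.5,-1.2,0,0,0,0,3.5,3.5,-1.2,0,0,0,0,3.5,3.5,-1.2,0,0,0,0,3.5]
}}

```text
time: 13.97
position: [0.5633, 0.1221, 0.2086]
ee_rot: [[-0.011, 1.0, 0.0], [1.0, 0.011, 0.0], [0.0, 0.0, -1.0]]
wrist_force: [0.9, 0.6, -2.0]
gripper_width: 0.0426
grip_force: 61.2
```

{"method": "move_arm", "body": {
  "targets": [3.5,-1.2,0,0,0,0,3.5,3.5,-1.2,0,0,0,0,3.5,3.5,-1.2,0,0,0,0,3.5,3,-0.6,0,0,0,0,3.5,1.5,0,0,0,0,0,3.5,0,0,0,0,0,0,3.5,0,0,0,0,0,0,3.5,0,0,0,0,0,0,3.5]
}}

```text
time: 14.63
position: [0.5208, 0.2693, 0.2082]
ee_rot: [[-0.011, 1.0, -0.0], [1.0, 0.011, -0.001], [-0.001, -0.0, -1.0]]
wrist_force: [-0.6, 0.1, -2.2]
gripper_width: 0.0425
grip_force: 61.2
```

```bash
python3 - <<'E'
from h import *
go((.524,.2755,.0486),0)
im,C=snap("pics/w9.png"); s=observe(); 
print("lid if centred",proj(C,s["position"]+[0,0,.0274]))
h=cv2.cvtColor(im,cv2.COLOR_RGB2HSV); print(h[230:420:12,284].tolist())
cv2.imwrite("pics/w9c.png",np.clip(im[200:420,140:430,::-1]*1.6,0,255).astype(np.uint8))
E
```

```text
shift cm [ 0.62  0.33 15.96] turn about tool z deg 0.6 rad 0.011 q [ 26.  24. 100.  -0.  56.  26.] tilt [-2.e-04 -6.e-04 -1.e+00] t 14.6
 shift in axes after turn [ 0.63  0.32 15.96]
lid if centred [284.06923611 332.44958558]
[[170, 15, 102], [174, 12, 106], [16, 53, 63], [17, 87, 76], [12, 71, 36], [14, 78, 49], [14, 65, 51], [14, 54, 52], [18, 64, 48], [16, 58, 48], [18, 81, 47], [18, 65, 47], [14, 67, 57], [0, 26, 10], [60, 128, 4], [15, 57, 9]]
```

View pics/w9c.png

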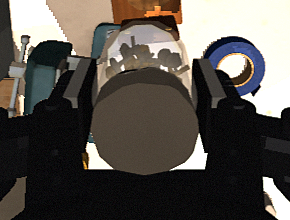

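The jar is held with its lid centred at about (284,321) in the full frame, so it sits about 3 mm +y of the TCP. I correct for that and descend.

{"method": "move_arm", "body": {
  "targets": [0.4,0.3,1,0,0,0,3.5,0,0,3.5,0,0,0,3.5,0,0,3.5,0,0,0,3.5,0,0,3.5,0,0,0,3.5,0,0,2,0,0,0,3.5,0,0,1,0,0,0,3.5,0,0,0,0,0,0,3.5,0,0,0,0,0,0,3.5]
}}

```text
time: 15.35
position: [0.5241, 0.2739, 0.0633]
ee_rot: [[-0.01, 1.0, -0.0], [1.0, 0.01, -0.0], [-0.0, -0.0, -1.0]]
wrist_force: [0.4, -0.5, -0.6]
gripper_width: 0.0427
grip_force: 61.2
```

```bash
python3 - <<'E'
from h import *
go((.524,.273,.0486),0)
E
```

```text
shift cm [-0.09 -0.01  1.47] turn about tool z deg 0.6 rad 0.01 q [ 26.  36. 103.  -0.  41.  26.] tilt [-2.e-04 -1.e-04 -1.e+00] t 15.3
 shift in axes after turn [-0.09 -0.01  1.47]
```

{"method": "move_arm", "body": {
  "targets": [0,0,0.7,0,0,0,3.5,0,0,0.4,0,0,0,3.5,0,0,0.2,0,0,0,3.5,0,0,0.15,0,0,0,3.5,0,0,0,0,0,0,3.5,0,0,0,0,0,0,3.5]
}}

```text
time: 15.85
position: [0.5237, 0.2744, 0.0491]
ee_rot: [[-0.011, 1.0, 0.0], [1.0, 0.011, 0.0], [0.0, 0.0, -1.0]]
wrist_force: [-0.2, 0.3, -1.0]
gripper_width: 0.0427
grip_force: 61.2
```

{"method": "move_arm", "body": {
  "targets": [0,0,0.1,0,0,0,3.5,0,0,0,0,0,0,3.5,0,0,0,0,0,0,8.0,0,0,0,0,0,0,8.0,0,0,0,0,0,0,8.0,0,0,0,0,0,0,8.0,0,0,-2,0,0,0,8.54,0,0,-4,0,0,0,8.54,0,0,-4,0,0,0,8.54,0,0,-4,0,0,0,8.54,0,0,-3,0,0,0,8.54,0,0,0,0,0,0,8.54]
}}

```text
time: 16.85
position: [0.527, 0.276, 0.2248]
ee_rot: [[-0.011, 1.0, 0.01], [1.0, 0.011, 0.005], [0.005, 0.01, -1.0]]
wrist_force: [2.0, 0.2, 0.6]
gripper_width: 0.0854
grip_force: 0.0
```

{"method": "move_arm", "body": {
  "targets": [-3.5,-0.8,0,0,0,0,8.54,-3.5,-0.8,0,0,0,0,8.54,-3.5,-0.8,0,0,0,0,8.54,0,0,0,0,0,0,8.54,0,0,0,0,0,0,8.54]
}}

```text
time: 17.27
position: [0.5003, 0.1675, 0.2175]
ee_rot: [[-0.008, 1.0, -0.001], [1.0, 0.008, -0.0], [-0.0, -0.001, -1.0]]
wrist_force: [0.3, -0.4, 0.2]
gripper_width: 0.0851
grip_force: 0.0
```

```bash
python3 - <<'E'
from h import *
im,C=snap("pics/w10.png"); print("lid",proj(C,(.524,.276,.076)),"reel",proj(C,(.5078,.399,.045)))
go((.4245,-.183,.20),-2.5)
cv2.imwrite("pics/w10c.png",np.clip(im[0:300,140:440,::-1]*1.4,0,255).astype(np.uint8))
E
```

```text
lid [317.65463643  64.17057944] reel [ 296.91153666 -114.20942082]
shift cm [-35.09  -7.97   1.76] turn about tool z deg 3.0 rad 0.053 q [ 17.  18. 107.   0.  55.  17.] tilt [ 1.e-04  2.e-04 -1.e+00] t 17.3
 shift in axes after turn [-35.46  -6.1    1.76]
```

View pics/w10c.png

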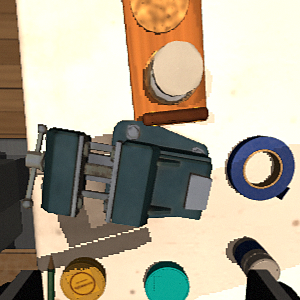

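The jar stands upright on the disc next to the tall stop, with its lid at (317,68), about 3 mm short at most. I carry on to the battery.

{"method": "move_arm", "body": {
  "targets": [0,0,0,0,0,0.05,8.54,-3.5,-0.6,0,0,0,0,8.54,-3.5,-0.6,0,0,0,0,8.54,-3.5,-0.6,0,0,0,0,8.54,-3.5,-0.6,0,0,0,0,8.54,-3.5,-0.6,0,0,0,0,8.54,-3.5,-0.6,0,0,0,0,8.54,-3.5,-0.6,0,0,0,0,8.54,-3.5,-0.6,0,0,0,0,8.54,-3.5,-0.6,2,0,0,0,8.54,-3.0,-0.6,2,0,0,0,8.54,-0.8,0,2,0,0,0,8.54]
}}

```text
time: 18.32
position: [0.4277, -0.1842, 0.1574]
ee_rot: [[0.04, 0.999, 0.002], [0.999, -0.04, -0.002], [-0.001, 0.002, -1.0]]
wrist_force: [0.3, -0.0, -0.3]
gripper_width: 0.0857
grip_force: 0.0
```

{"method": "move_arm", "body": {
  "targets": [0,0,0,0,0,0,8.54,0,0,0,0,0,0,8.54]
}}

```text
time: 18.48
position: [0.4271, -0.1809, 0.157]
ee_rot: [[0.04, 0.999, -0.002], [0.999, -0.04, 0.001], [0.001, -0.002, -1.0]]
wrist_force: [-0.2, -0.7, 0.3]
gripper_width: 0.0855
grip_force: 0.0
```

```bash
python3 - <<'E'
from h import *
im,C=snap("pics/w11.png"); go((.4245,-.183,.027),-2.5); print(proj(C,(.4245,-.183,.046)))
cv2.imwrite("pics/w11c.png",cv2.resize(np.clip(im[150:330,180:400,::-1]*1.8,0,255).astype(np.uint8),None,fx=3,fy=3))
E
```

```text
shift cm [-0.25 -0.31 13.08] turn about tool z deg 0.3 rad 0.005 q [-24.  19. 117.   0.  44. -22.] tilt [-5.e-04  5.e-04 -1.e+00] t 18.5
 shift in axes after turn [-0.25 -0.31 13.08]
[280.91956562 221.07778626]
```

View pics/w11c.png

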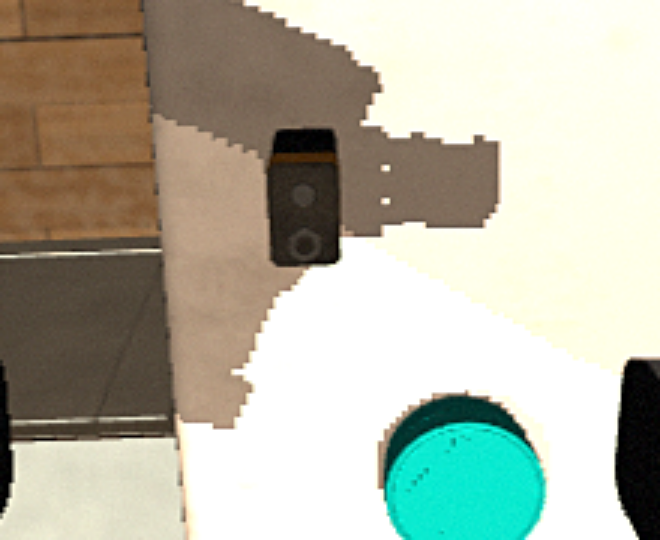

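The battery's top is centred at (281,223), aligned with the fingers and about 1 mm off. I descend and close.

{"method": "move_arm", "body": {
  "targets": [-0.3,-0.3,1.8,0,0,0,6,0,0,3,0,0,0,6,0,0,3,0,0,0,6,0,0,3,0,0,0,6,0,0,1.5,0,0,0,6,0,0,0.5,0,0,0,6,0,0,0,0,0,0,6,0,0,0,0,0,0,6]
}}

```text
time: 19.2
position: [0.4252, -0.1839, 0.0309]
ee_rot: [[0.038, 0.999, 0.001], [0.999, -0.038, -0.001], [-0.001, 0.001, -1.0]]
wrist_force: [-0.5, -0.4, 0.8]
gripper_width: 0.0601
grip_force: 0.0
```

{"method": "move_arm", "body": {
  "targets": [0,0,0,0,0,0,1,0,0,0,0,0,0,1,0,0,0,0,0,0,1,0,0,0,0,0,0,1,0,0,0,0,0,0,1,0,0,0,0,0,0,1,0,0,0,0,0,0,1,0,0,0,0,0,0,1]
}}

```text
time: 19.87
position: [0.4246, -0.1845, 0.0309]
ee_rot: [[0.039, 0.999, 0.002], [0.999, -0.039, -0.001], [-0.001, 0.002, -1.0]]
wrist_force: [-0.7, 1.2, 9.6]
gripper_width: 0.0167
grip_force: 58.6
```

{"method": "move_arm", "body": {
  "targets": [0,0,-2,0,0,0,1,0,0,-4,0,0,0,1,0,0,-4,0,0,0,1,0,0,-4,0,0,0,1,0,0,-3,0,0,0,1,2,0.3,0,0,0,0,1,3.5,0.45,0,0,0,0,1,3.5,0.45,0,0,0,0,1,3.5,0.45,0,0,0,0,1,3.5,0.45,0,0,0,0,1,3.5,0.45,0,0,0,0,1,3.5,0.45,0,0,0,0,1]
}}

```text
time: 20.87
position: [0.4627, 0.046, 0.2003]
ee_rot: [[0.039, 0.999, 0.001], [0.999, -0.039, 0.0], [0.0, 0.001, -1.0]]
wrist_force: [0.8, -0.6, 0.6]
gripper_width: 0.0167
grip_force: 58.8
```

{"method": "move_arm", "body": {
  "targets": [3.5,0.45,0,0,0,0,1,3.5,0.45,0,0,0,0,1,3.5,0.45,0,0,0,0,1,3.5,0.45,0,0,0,0,1,3.5,0.45,0,0,0,0,1,3.5,0.45,0,0,0,0,1,3.5,0.4,0,0,0,0,1,3,0,0,0,0,0,1,1.5,0,0,0,0,-0.07,1,0,0,0,0,0,-0.07,1,0,0,0,0,0,0,1,0,0,0,0,0,0,1]
}}

```text
time: 21.87
position: [0.5049, 0.3328, 0.1998]
ee_rot: [[-0.099, 0.995, -0.0], [0.995, 0.099, -0.0], [-0.0, -0.0, -1.0]]
wrist_force: [0.9, -0.7, -0.4]
gripper_width: 0.0169
grip_force: 58.7
```

```bash
python3 - <<'E'
from h import *
go((.5113,.3377,.0405),6)
im,C=snap("pics/w12.png"); s=observe(); print("bat top if centred",proj(C,s["position"]+[0,0,.0151]))
E
```

```text
shift cm [ 0.43  0.69 15.93] turn about tool z deg -0.3 rad -0.005 q [32. 26. 98. -0. 56. 27.] tilt [-3.e-04 -3.e-04 -1.e+00] t 21.9
 shift in axes after turn [ 0.42  0.7  15.93]
bat top if centred [283.86195982 312.74295317]
```

View pics/w12.png

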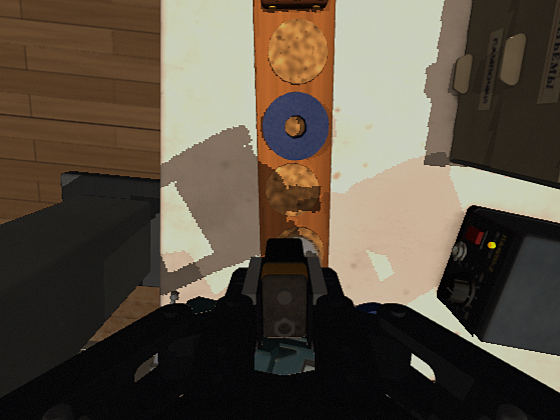

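The battery is held upright and centred at (285,311); the reel sits on its disc. That was picture 14, so I work by numbers from here.

{"method": "move_arm", "body": {
  "targets": [0.4,0.7,1,0,0,0,1,0,0,3.5,0,0,0,1,0,0,3.5,0,0,0,1,0,0,3.5,0,0,0,1,0,0,2,0,0,0,1,0,0,1,0,0,0,1,0,0,0,0,0,0,1,0,0,0,0,0,0,1]
}}

```text
time: 22.58
position: [0.5123, 0.3376, 0.0548]
ee_rot: [[-0.1, 0.995, -0.0], [0.995, 0.1, -0.0], [-0.0, -0.0, -1.0]]
wrist_force: [-0.3, 0.6, 0.3]
gripper_width: 0.0167
grip_force: 58.7
```

```bash
python3 - <<'E'
from h import *
go((.5113,.3377,.0399),6)
E
```

```text
shift cm [ 0.02 -0.1   1.49] turn about tool z deg -0.3 rad -0.005 q [ 32.  38. 100.  -0.  42.  27.] tilt [-0. -0. -1.] t 22.6
 shift in axes after turn [ 0.02 -0.1   1.49]
```

{"method": "move_arm", "body": {
  "targets": [0,-0.1,0.7,0,0,0,1,0,0,0.4,0,0,0,1,0,0,0.2,0,0,0,1,0,0,0.15,0,0,0,1,0,0,0.05,0,0,0,1,0,0,0,0,0,0,1,0,0,0,0,0,0,1]
}}

```text
time: 23.17
position: [0.5109, 0.3377, 0.0401]
ee_rot: [[-0.101, 0.995, 0.0], [0.995, 0.101, 0.0], [0.0, 0.0, -1.0]]
wrist_force: [-0.2, 0.4, 1.1]
gripper_width: 0.0166
grip_force: 58.7
```

{"method": "move_arm", "body": {
  "targets": [0,0,0,0,0,0,5,0,0,0,0,0,0,5,0,0,0,0,0,0,5,0,0,0,0,0,0,5,0,0,-2,0,0,0,6,0,0,-4,0,0,0,8,0,0,-4,0,0,0,8.54,0,0,-4,0,0,0,8.54,0,0,-4,0,0,0,8.54,0,0,0,0,0,0,8.54]
}}

```text
time: 24.0
position: [0.5145, 0.34, 0.2285]
ee_rot: [[-0.101, 0.995, 0.012], [0.995, 0.101, 0.007], [0.006, 0.012, -1.0]]
wrist_force: [1.1, 0.6, 0.8]
gripper_width: 0.0852
grip_force: 0.0
```

```bash
python3 - <<'E'
from h import *
go((.435,.068,.25),90)
E
```

```text
shift cm [-26.25 -10.63  -2.44] turn about tool z deg -84.2 rad -1.47 q [32. 24. 96. -0. 59. 27.] tilt [ 0.0115  0.0073 -0.9999] t 24.0
 shift in axes after turn [  7.93 -27.18  -2.44]
```

{"method": "move_arm", "body": {
  "targets": [0,0,0,0,0,-0.1225,8.54,0,0,0,0,0,-0.1225,8.54,0,0,0,0,0,-0.1225,8.54,0,0,0,0,0,-0.1225,8.54,0,0,0,0,0,-0.1225,8.54,0,0,0,0,0,-0.1225,8.54,0,0,0,0,0,-0.1225,8.54,0,0,0,0,0,-0.1225,8.54,0,0,0,0,0,-0.1225,8.54,0,0,0,0,0,-0.1225,8.54,0,0,0,0,0,-0.1225,8.54,0,0,0,0,0,-0.1225,8.54]
}}

```text
time: 25.0
position: [0.5107, 0.3375, 0.2196]
ee_rot: [[-1.0, -0.006, -0.0], [-0.006, 1.0, -0.0], [0.0, -0.0, -1.0]]
wrist_force: [-0.8, -0.0, 0.9]
gripper_width: 0.0855
grip_force: 0.0
```

{"method": "move_arm", "body": {
  "targets": [1,-3.4,0,0,0,0,8.54,1,-3.4,0,0,0,0,8.54,1,-3.4,0,0,0,0,8.54,1,-3.4,0,0,0,0,8.54,1,-3.4,0,0,0,0,8.54,1,-3.4,0,0,0,0,8.54,1,-3.4,0,0,0,0,8.54,0.8,-3.4,0,0,0,0,8.54,0,0,0,0,0,0,7.5,0,0,0,0,0,0,7.5,0,0,0,0,0,0,7.5]
}}

```text
time: 25.92
position: [0.4333, 0.0657, 0.22]
ee_rot: [[-1.0, 0.001, 0.001], [0.001, 1.0, 0.0], [-0.001, 0.0, -1.0]]
wrist_force: [0.5, -0.4, 0.2]
gripper_width: 0.075
grip_force: 0.0
```

```bash
cat > tin.py <<'E'
from h import *
def tin(im,C,z):
    h=cv2.cvtColor(im,cv2.COLOR_RGB2HSV); m=cv2.inRange(h,(12,150,50),(28,255,255))
    for c in cv2.findContours(m,0,1)[0]:
        if cv2.contourArea(c)>500: e=cv2.fitEllipse(cv2.convexHull(c)); print("yellow",np.round(e[0]+e[1],1),onz(C,e[0],z).round(4))
E
python3 - <<'E'
from tin import *
im,C=snap("pics/w13.png"); tin(im,C,.019)
go((.435,.068,.015),90)
E
```

```text
yellow [506.4 259.4  73.3 131.2] [0.5054 0.2978 0.019 ]
yellow [287.5 193.2  46.5  47.4] [0.4345 0.0694 0.019 ]
shift cm [-0.15  0.18 20.5 ] turn about tool z deg 0.0 rad 0.0 q [  7.  11. 117.   0.  52. -83.] tilt [ 8.e-04  3.e-04 -1.e+00] t 26.0
 shift in axes after turn [-0.15  0.18 20.5 ]
```

{"method": "move_arm", "body": {
  "targets": [-0.15,0.3,1.5,0,0,0,6.4,0,0,3.5,0,0,0,6.4,0,0,3.5,0,0,0,6.4,0,0,3.5,0,0,0,6.4,0,0,3.5,0,0,0,6.4,0,0,2.2,0,0,0,6.4,0,0,1.2,0,0,0,6.4,0,0,0.6,0,0,0,6.4,0,0,0.4,0,0,0,6.4,0,0,0,0,0,0,6.4,0,0,0,0,0,0,6.4]
}}

```text
time: 26.88
position: [0.435, 0.0691, 0.0213]
ee_rot: [[-1.0, -0.001, 0.001], [-0.001, 1.0, 0.0], [-0.001, 0.0, -1.0]]
wrist_force: [-0.0, 0.1, 0.5]
gripper_width: 0.0642
grip_force: 0.0
```

```bash
python3 - <<'E'
from h import *
go((.4347,.069,.016),90)
E
```

```text
shift cm [ 0.03 -0.01  0.53] turn about tool z deg 0.1 rad 0.001 q [  7.  33. 122.   0.  24. -83.] tilt [ 1.1e-03  2.0e-04 -1.0e+00] t 26.9
 shift in axes after turn [ 0.03 -0.01  0.53]
```

{"method": "move_arm", "body": {
  "targets": [0,0,0.3,0,0,0,6.4,0,0,0.2,0,0,0,6.4,0,0,0,0,0,0,6.4,0,0,0,0,0,0,4,0,0,0,0,0,0,4,0,0,0,0,0,0,4,0,0,0,0,0,0,4,0,0,0,0,0,0,4,0,0,0,0,0,0,4]
}}

```text
time: 27.63
position: [0.4345, 0.0685, 0.0166]
ee_rot: [[-1.0, -0.0, 0.001], [-0.0, 1.0, 0.0], [-0.001, 0.0, -1.0]]
wrist_force: [-2.1, -0.2, 11.5]
gripper_width: 0.0462
grip_force: 59.7
```

{"method": "move_arm", "body": {
  "targets": [0,0,-1.5,0,0,0,4,0,0,-3.5,0,0,0,4,0,0,-4,0,0,0,4,0,0,-4,0,0,0,4,0,0,-4,0,0,0,4,0,0,-2,0,0,0,4,-0.6,2.5,0,0,0,0,4,-0.6,3.5,0,0,0,0,4,-0.6,3.5,0,0,0,0,4,-0.6,3.5,0,0,0,0,4,-0.6,3.5,0,0,0,0,4,-0.6,3.5,0,0,0,0,4]
}}

```text
time: 28.63
position: [0.4701, 0.2701, 0.206]
ee_rot: [[-1.0, -0.0, 0.0], [-0.0, 1.0, -0.0], [-0.0, -0.0, -1.0]]
wrist_force: [0.0, -0.7, 0.1]
gripper_width: 0.046
grip_force: 61.9
```

{"method": "move_arm", "body": {
  "targets": [-0.6,3.5,0,0,0,0,4,-0.6,3.5,0,0,0,0,4,-0.6,3.5,0,0,0,0,4,-0.6,3.5,0,0,0,0,4,-0.6,3,0,0,0,0,4,-0.3,2,0,0,0,0,4,0,0,0,0,0,0.12,4,0,0,0,0,0,0.12,4,0,0,0,0,0,0.12,4,0,0,0,0,0,0.12,4,0,0,0,0,0,0.12,4,0,0,0,0,0,0.12,4]
}}

```text
time: 29.63
position: [0.503, 0.4583, 0.2056]
ee_rot: [[-0.748, 0.664, -0.001], [0.664, 0.748, -0.001], [0.0, -0.001, -1.0]]
wrist_force: [-0.6, 0.3, -0.6]
gripper_width: 0.0458
grip_force: 61.9
```

{"method": "move_arm", "body": {
  "targets": [0,0,0,0,0,0.12,4,0,0,0,0,0,0.12,4,0,0,0,0,0,0.12,4,0,0,0,0,0,0.12,4,0,0,0,0,0,0.12,4,0,0,0,0,0,0.12,4,0,0,0,0,0,0.03,4,0,0,0,0,0,0,4,0,0,0,0,0,0,4]
}}

```text
time: 30.38
position: [0.5031, 0.4583, 0.2057]
ee_rot: [[-0.102, 0.995, -0.0], [0.995, 0.102, -0.0], [-0.0, -0.0, -1.0]]
wrist_force: [0.0, 0.7, -0.6]
gripper_width: 0.0456
grip_force: 62.0
```

```bash
python3 - <<'E'
from tin import *
im,C=snap("pics/w14.png"); s=observe(); z=s["position"][2]+.0034; tin(im,C,z); print(s["position"])
go((.504,.4585,.026),6)
E
```

```text
yellow [283.9 306.5 117.5 137.9] [0.5036 0.4537 0.2091]
yellow [280.9 195.9  81.8 138.7] [0.4978 0.4998 0.2091]
yellow [287.9  -4.8  70.8 182.1] [0.4935 0.5656 0.2091]
[0.50312402 0.45841409 0.20572537]
shift cm [ 0.    0.09 17.97] turn about tool z deg -0.1 rad -0.002 q [41. 31. 87.  0. 61. 35.] tilt [-3.e-04 -2.e-04 -1.e+00] t 30.4
 shift in axes after turn [ 0.    0.09 17.97]
```

{"method": "move_arm", "body": {
  "targets": [0,0.1,1.5,0,0,0,4,0,0,3.5,0,0,0,4,0,0,3.5,0,0,0,4,0,0,3.5,0,0,0,4,0,0,3,0,0,0,4,0,0,1.4,0,0,0,4,0,0,0,0,0,0,4,0,0,0,0,0,0,4]
}}

```text
time: 31.1
position: [0.5043, 0.4587, 0.0419]
ee_rot: [[-0.101, 0.995, -0.0], [0.995, 0.101, -0.0], [-0.0, -0.001, -1.0]]
wrist_force: [-0.4, 0.2, -0.9]
gripper_width: 0.0453
grip_force: 62.0
```

```bash
python3 - <<'E'
from h import *
go((.504,.4585,.0256),6)
E
```

```text
shift cm [-0.02 -0.03  1.63] turn about tool z deg -0.2 rad -0.003 q [41. 43. 91. -0. 46. 35.] tilt [-5.e-04 -4.e-04 -1.e+00] t 31.1
 shift in axes after turn [-0.02 -0.03  1.63]
```

{"method": "move_arm", "body": {
  "targets": [0,0,0.8,0,0,0,4,0,0,0.4,0,0,0,4,0,0,0.2,0,0,0,4,0,0,0.15,0,0,0,4,0,0,0,0,0,0,4,0,0,0,0,0,0,4]
}}

```text
time: 31.6
position: [0.5044, 0.4588, 0.0267]
ee_rot: [[-0.101, 0.995, 0.0], [0.995, 0.101, 0.0], [0.0, 0.0, -1.0]]
wrist_force: [0.0, -0.1, -0.6]
gripper_width: 0.0457
grip_force: 62.0
```

{"method": "move_arm", "body": {
  "targets": [0,0,0.1,0,0,0,4,0,0,0.05,0,0,0,4,0,0,0,0,0,0,4]
}}

```text
time: 31.85
position: [0.5045, 0.459, 0.0257]
ee_rot: [[-0.101, 0.995, 0.001], [0.995, 0.101, 0.0], [0.0, 0.001, -1.0]]
wrist_force: [-1.0, -0.9, 5.2]
gripper_width: 0.0456
grip_force: 62.8
```

{"method": "move_arm", "body": {
  "targets": [0,0,0,0,0,0,6.5,0,0,0,0,0,0,6.5,0,0,0,0,0,0,6.5,0,0,0,0,0,0,6.5,0,0,-1.5,0,0,0,6.5,0,0,-4,0,0,0,6.5,0,0,-4,0,0,0,8.54,0,0,-4,0,0,0,8.54,0,0,-4,0,0,0,8.54,-3.5,0,-4,0,0,0,8.54,-3.5,0,-2,0,0,0,8.54,0,0,0,0,0,0,8.54]
}}

```text
time: 32.85
position: [0.5127, 0.3938, 0.258]
ee_rot: [[-0.099, 0.995, 0.007], [0.995, 0.099, 0.003], [0.002, 0.007, -1.0]]
wrist_force: [0.6, 1.1, 0.1]
gripper_width: 0.0857
grip_force: 0.0
```

{"method": "move_arm", "body": {
  "targets": [-3.5,0,0,0,0,0,8.54,-3.5,0,0,0,0,0,8.54,-3.5,0,0,0,0,0,8.54,-3.5,0,0,0,0,0,8.54,0,0,0,0,0,0,8.54,0,0,0,0,0,0,8.54]
}}

```text
time: 33.35
position: [0.5248, 0.2557, 0.252]
ee_rot: [[-0.098, 0.995, 0.0], [0.995, 0.098, 0.0], [0.0, 0.0, -1.0]]
wrist_force: [-0.2, -0.0, -0.6]
gripper_width: 0.0856
grip_force: 0.0
```

```bash
cat > chk.py <<'E'
from tin import *
def chk(f):
    im,C=snap(f); h=cv2.cvtColor(im,cv2.COLOR_RGB2HSV); tin(im,C,.0285)
    for n,X in(("tin",(.504,.4585,.029)),("reel",(.5078,.399,.045)),("bat",(.5113,.3377,.055)),("jar",(.524,.276,.076))): print(n,proj(C,X).round(1))
    m=cv2.inRange(h,(105,60,30),(125,190,160))
    for c in cv2.findContours(m,0,1)[0]:
        if cv2.contourArea(c)>600: e=cv2.fitEllipse(cv2.convexHull(c)); print("blue",np.round(e[0]+e[1],1),onz(C,e[0],.045).round(4))
    return im,C
E
python3 -c "
from chk import *
print(observe()['position']); chk('pics/w15.png')"
```

```text
[0.52479224 0.25568135 0.25203945]
yellow [281.   75.2  76.  324.9] [0.5113 0.3653 0.0285]
tin [282.7 -38.2]
reel [280.4  31.9]
bat [277.8 104.1]
jar [285.2 176.3]
blue [356.2 247.8  49.9  54. ] [0.6063 0.2029 0.045 ]
blue [280.4  35.7  59.1  70.2] [0.508  0.3959 0.045 ]
```

{"method": "move_arm", "body": {
  "targets": [3.5,0,0,0,0,0,8.54,3.5,0,0,0,0,0,8.54,3.5,0,0,0,0,0,8.54,0,0,0,0,0,0,8.54,0,0,0,0,0,0,8.54]
}}

```text
time: 33.82
position: [0.5131, 0.3647, 0.2512]
ee_rot: [[-0.105, 0.994, 0.0], [0.994, 0.105, 0.0], [0.0, 0.0, -1.0]]
wrist_force: [-0.8, -0.1, -0.7]
gripper_width: 0.0854
grip_force: 0.0
```

```bash
cat > circ.py <<'E'
from chk import *
def circ(im,C,X,rad):
    p=proj(C,X); K,o,R=C; d=(R.T@(np.array(X)-o))[2]; r=rad*K[0,0]/d
    g=cv2.medianBlur(im.max(2),3); x,y=np.round(p).astype(int); w=int(r*1.5)+8
    x0,y0=max(x-w,0),max(y-w,0); c=cv2.HoughCircles(g[y0:y+w,x0:x+w],cv2.HOUGH_GRADIENT_ALT,1.2,3,param1=60,param2=.4,minRadius=int(r*.9),maxRadius=int(r*1.12)+1)
    print("pred",p.round(1),"r",r.round(1))
    if c is not None:
        for q in c[0][:4]:
            u=q[:2]+[x0,y0]; print("   ",u.round(1),q[2].round(1),onz(C,u,X[2]).round(4))
E
python3 - <<'E'
from circ import *
im,C=load("pics/w15.png"); circ(im,C,(.524,.276,.076),.0195)
im,C=chk("pics/w16.png")
for X,r in(((.504,.4585,.029),.024),((.5078,.399,.045),.027),((.524,.276,.076),.0195)): circ(im,C,X,r)
h=cv2.cvtColor(im,cv2.COLOR_RGB2HSV); p=proj(C,(.504,.4585,.029)).astype(int); print(h[max(p[1]-40,0):p[1]+44:6,p[0]].tolist()); print(h[p[1],p[0]-44:p[0]+46:6].tolist())
E
```

```text
pred [285.2 176.3] r 21.7
    [283.4 175.6] 22.8 [0.5223 0.2764 0.076 ]
    [284.6 180.4] 22.0 [0.5238 0.2722 0.076 ]
yellow [281.7 143.6  71.3 433.9] [0.5061 0.4103 0.0285]
tin [284.6  93. ]
reel [282.1 156.7]
bat [279.3 220. ]
jar [285.6 287.2]
blue [351.  332.4  43.5  50.1] [0.6053 0.2114 0.045 ]
blue [281.8 157.4  53.5  55.2] [0.5076 0.3983 0.045 ]
pred [284.6  93. ] r 24.7
    [284.4  94.8] 24.6 [0.504  0.4568 0.029 ]
pred [282.1 156.7] r 27.7
    [282.2 157.2] 28.2 [0.5079 0.3985 0.045 ]
    [289.4 146.4] 27.8 [0.5138 0.4095 0.045 ]
pred [285.6 287.2] r 19.8
    [286.2 287.2] 19.8 [0.5246 0.276  0.076 ]
[[10, 188, 84], [13, 255, 14], [12, 191, 176], [19, 194, 188], [19, 186, 181], [20, 209, 200], [20, 209, 195], [16, 206, 134], [19, 212, 183], [8, 219, 85], [19, 193, 182], [15, 176, 138], [13, 195, 165], [114, 116, 90]]
[[39, 25, 207], [41, 23, 210], [12, 193, 178], [12, 195, 184], [18, 189, 182], [19, 207, 133], [19, 212, 202], [15, 205, 128], [17, 212, 167], [20, 209, 199], [19, 205, 185], [19, 199, 188], [12, 192, 129], [40, 18, 207], [37, 22, 209]]
```

```bash
python3 - <<'E'
from circ import *
im,C=load("pics/w16.png"); m=cv2.inRange(im.max(2),0,95); x,y=279,220
k=np.zeros_like(m); k[y-26:y+26,x-22:x+22]=m[y-26:y+26,x-22:x+22]
c=max(cv2.findContours(k,0,1)[0],key=cv2.contourArea); print(cv2.minAreaRect(c),cv2.contourArea(c))
r=cv2.minAreaRect(c)[0]; print(onz(C,r,.055))
K,o,R=C; d=(R.T@(np.array([.511,.338,.055])-o))[2]; print("expected px",.018*340/d,.027*340/d)
T=cam("top"); im=capture("top"); circ(im,T,(.613,.099,.062),.015); print(observe()["wrist_force"],observe()["time"])
a=cv2.imread("pics/top0.png")[:,:,::-1]; print("cap area change",np.abs(im.astype(int)-a)[195:225,278:298].mean())
E
```

```text
((278.5, 217.0), (46.0, 43.0), 90.0) 1260.5
[0.51021521 0.34074288 0.055     ]
expected px 18.120510859207172 27.180766288810762
pred [288.1 209.2] r 6.0
[ 0.39188361 -0.47218474 -0.91095477] 33.9167
cap area change 2.0522222222222224
```

```bash
python3 - <<'E'
from circ import *
im,C=load("pics/w16.png"); h=cv2.cvtColor(im,cv2.COLOR_RGB2HSV); y,x=220,279
m=((h[...,1]<135)&(h[...,2]<120)).astype(np.uint8)
for r in range(y-26,y+28,3): print("".join("#" if v else "." for v in m[r,x-26:x+26]), h[r,x].tolist())
E
```

```text
.................................................... [14, 169, 110]
.......................#........#................... [15, 170, 30]
...................#.##.####.#...................... [20, 128, 6]
....................####.####.#.###................. [0, 57, 9]
.................................................... [11, 153, 35]
..................#################................. [15, 97, 42]
..................#################................. [15, 52, 49]
..................#################................. [12, 59, 43]
..................#################................. [18, 90, 48]
..................#################................. [21, 87, 41]
..................#################................. [18, 74, 45]
..................#################................. [12, 93, 41]
..................################.................. [30, 22, 46]
.................................................... [12, 193, 178]
.................................................... [13, 195, 173]
.................................................... [12, 198, 156]
.................................................... [15, 169, 192]
.................................................... [15, 171, 164]
```

The battery is upright and centred to within 1 mm: its top face is at about (279,219.5), against a predicted (279,220). All four supplies check out, so I hand in.

```bash
python3 -c "
from rig import *
print(close_job())"
```

```text
the job is handed in; nothing more can be done
None
```

The jar, battery, reel and yellow tin stand upright in falling height from the tall stop, each measured within about 2 mm of its disc centre (the jar possibly 4 mm); the capacitor can was left where it stood, and the job was handed in at about 34 s.

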